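# Take the film roll off the bench dispenser

### The arm

A 6-joint arm with a two-finger parallel gripper is mounted at the origin on a cart in front of the work surface, level with it; the furniture and walls round the work are solid. World frame = base frame: x ahead of the robot, y to its left, z up, the work surface at z = 0. Lengths are in m, angles in rad, forces in N, time in s.
With the tool pointing down it reaches from about 0.275 to 0.825 m from the base axis. Payload 4.9 kg.
Tool frame: the origin (TCP) lies midway between the tips of the shut fingers; the grasp point (between the pads) lies 19 mm behind it; z points along the fingers, y is the direction in which the jaws open and shut (so a half turn about z gives the same grasp; the last joint's range is limited). The gripper opens to 85 mm and grips with 20 to 120 N. Pads are 22 mm wide; open, the fingers measure 114 mm over their backs; the gripper's body (76 mm by 85 mm) begins 54 mm behind the grasp point. The pads swing forward as they close: fully open they stand 13 mm farther back than shut.
Start: joints at [-1.389, 0.326, -0.193, 1.052, 0, 1.437], TCP at [0.171, -0.523, 0.192] pointing down, gripper open.
Joint ranges: [-2.65, 2.65], [-0.97, 1.79], [-1.3, 1.35], [-1.93, 2.1], [-1.47, 1.37], [-3.14, 3.14]. Speed limits (rad/s): [2.57, 2.57, 3.14, 3.14, 3.14, 3.14].

### API

Orientations are given as a unit quaternion [x, y, z, w].
In Python, from plant import bot, camera, calibration gives the robot as it stands.
- The arm moves only by the tool apply_moves, never from a script. Its argument "steps" is text: rows parted by semicolons, each of 7 numbers parted by spaces: the turn, a rotation vector about the tool's x, y, z in rad, then the shift along the tool's x, y, z in mm, then the opening, from 0 (shut) to 1 (fully open). In form: wx wy wz x y z gripper; .... A call has 1 to 12 rows; each row is the pose to reach, as a shift and turn from the pose commanded when the call began, along the tool's axes at that moment; what a row does not reach only later rows make up. A row lasts 1/10 s, in which the tool goes at most 50 mm and 8.59 degrees, less where a joint would pass 70% of its speed; a pose out of reach is approached as far as the arm can. A call with a gripper value outside its range is refused whole. The fingers move at their own pace and stop on an object; "force" is the grip in N (left out, the last holds). Time passes only in rows, so rows that repeat a pose let the fingers close. It gives the time, the measured TCP pose, the force and the opening at its end, in the units of the state.
- bot.get_obs(): the state, without advancing time (a new reading comes with each control period).
- camera(name): name is "scene" or "top" or "wrist"; returns the picture (480x640x3 uint8, red, green, blue); there is no depth.
- calibration(name): a dict with "mtx" (3x3 intrinsics, pixels), "dist" ([k1, k2, p1, p2, k3] as OpenCV has them; the pictures are not rectified), "origin" and "rotation" of the camera in the world. Camera axes: x right, y down, z forward; pixel columns grow to the right and rows downward; lengths in m; the calibration is good to about 2 mm. A picture is of the moment at which its call begins: read the wrist's pose just before it. calibration takes no time and is no camera call; for the wrist camera it gives the pose at the moment of the call.
- bot.finish_job(): hands the job in, once; it reports no verdict.
The state is a dict: "clock": time; "joints": joint angles; "dq": joint speeds; "tau": joint torques, N m; "eef_pos": TCP position; "tcp_rot": TCP orientation; "force": force on the tool from outside, world axes, zero at the start; "torque": the same for the moment, N m; "opening": finger opening in m.
Only numpy, scipy, OpenCV 4.12 (cv2) and the standard library are available. Lean on these libraries where they do the work, as an engineer would, in place of code of your own. Each camera call takes 0.05 s, during which the arm holds its last target.

### The job

The roll of sealing film on the grey bench dispenser is being changed. Swing the blue retaining arm by its red knob out to the right, well clear of the roll, draw the roll up off the leaning spindle, and stand it upright on its end in the free part of the white tray. Set it down rather than dropping it, leave the arm swung out ready for the next roll, and do not disturb the other things on the bench.

Things in the scene. Friction and masses are not known exactly. Their poses are not given: they have to be found in the camera images.
- stand: The film dispenser: folded grey steel sheet, fixed to the bench, about 150 x 124 mm on the bench, with a deck raked 25 degrees like a lectern (low edge in front, toward the robot). Origin: centre of its underside on the bench; x points to its back, y to its left as seen from the robot, z up. A flat steel tear bar, 12 x 4 mm and 76 mm high above the seat, stands parallel to the spindle at x = -0.042, y = +0.050 in the spindle's frame.
- spindle: The aluminium spindle, 22 mm in diameter, fixed on the dispenser and leaning 25 degrees from vertical toward the dispenser's front. Origin: centre of the round black seat (68 mm in diameter) on which the roll stands; z points up along the spindle, whose tip is at z = 0.090; x points up the raked deck to the back, y to the dispenser's left.
- roll: The roll of whitish film wound on a brown card core: 60 mm outer diameter, 80 mm long, bore 26 mm right through, 0.15 to 0.31 kg. Origin: centre of the end face that rests on the seat; z runs along its bore to the other end (z = 0.080). At the start it is on the spindle.
- retainer (a joint): Angle of the blue retaining arm about its pivot, in rad. Near 0 the arm lies over the roll's upper end face (3 mm above it) and stops the roll from coming off; it grows up to 2.0 as the arm swings to the dispenser's right (turning about the spindle's +z axis). From about 0.9 the arm is clear of the roll. Light friction (about 1 N at the knob), it stays where it is left.
- pivot (a point): Point on the pivot axis of the retaining arm, at the arm's underside: x = 0.062, y = 0, z = 0.0835 in the spindle's frame. The pivot axis is parallel to the spindle.
- knob (a point): Point on the axis of the round red knob near the free end of the retaining arm, at gripping height: 40 mm from the pivot axis and 30 mm above the arm's underside. The knob is 17 mm in diameter and stands parallel to the spindle from the top of the arm (23 mm below this point) to 11 mm above this point.
- tray: The shallow white tray, fixed on the bench, 200 x 150 mm over its walls (192 x 142 mm inside, with a narrow rim flange outside), walls 20 mm high and 4 mm thick, floor 4 mm thick. Origin: centre of its underside, x along its length, y across it, z up. A roll of tape lies in its far end, around x = +0.055; the near end, around x = -0.045 (the end nearer the robot), is free.
- tape_roll: Beige roll of label tape, 64 mm in diameter, 18 mm high, lying loose in the far end of the tray. Origin: centre of its underside. Bystander.
- film_carton: Film carton, 68 x 130 x 66 mm high, standing loose at the back. Origin: centre of its underside. Bystander.
- wine_bottle: Small bottle with blue cap, 46 mm in diameter, 86 mm high. Origin: centre of its underside. Bystander.
- flask: Conical flask, 63 mm in diameter, 109 mm high. Origin: centre of its underside. Bystander.
- timer: White lab timer, 66 x 66 x 18 mm, lying near the bench's front. Origin: centre of its underside. Bystander.
- marker: Marker pen with blue cap, 140 mm long, lying on the left. Origin: centre of its underside. Bystander.
There are look-alikes about, which are no part of the job. What is shaped like the roll but green, orange or turquoise is not meant.

How it is judged:
By the outcome, as a careful person would: the job done as asked, in the order asked, and still so for the second after the job is handed in, with the robot touching nothing.
It also fails if it takes over 64 s, if anything falls off the work surface, if the arm or the gripper's body presses on something with over 40 N, if the wrist force passes 120 N, or if a joint passes its speed limit or range.

## Working session

There is one attempt and no reset: what is moved stays moved. The work goes in short steps, Python scripts to look and compute and a tool call to move; the robot and the scene stay as the last step left them, time stands still between calls to the robot, and variables do not carry over. Pictures are saved under pics/ and viewed, and the job is handed in when it is done.

Besides the shell and the picture viewer there is one more tool, called in YAML: its name, and indented under it one key for each argument. apply_moves: Moves the arm, as the interface text tells. Its arguments: {"type":"object","properties":{"steps":{"type":"string"},"force":{"type":"number"}},"required":["steps"]}

```bash
ls -la; mkdir -p pics
python3 - <<'E'
from plant import bot,camera,calibration
import cv2
print(bot.get_obs())
for n in ["scene","top","wrist"]:
    c=calibration(n); print(n,c)
    cv2.imwrite(f"pics/{n}0.png",camera(n)[:,:,::-1])
E
```

```text
total 12
drwxr-xr-x  3 agent agent 4096 Dec  7 14:48 .
drwxr-xr-x 23 root  root  4096 Dec  7 14:48 ..
drwxr-xr-x  2 agent agent 4096 Dec  7 14:48 pics
{'clock': 0.0, 'joints': array([-1.38917974e+00,  3.26930890e-01, -1.93596122e-01,  1.05200957e+00,
       -2.49338432e-05,  1.43660370e+00]), 'dq': array([ 9.56969822e-05,  8.70679843e-04,  1.08926325e-03, -3.93592198e-04,
       -1.26292582e-03, -8.79645764e-04]), 'tau': array([-1.95639142e-03, -4.43392146e+01,  2.62442958e+01,  1.54660153e-02,
       -3.03179986e-04,  8.38793568e-06]), 'eef_pos': array([ 0.17070822, -0.52214171,  0.19080433]), 'tcp_rot': array([ 9.87558575e-01,  1.57249178e-01, -3.30938705e-05, -8.69584941e-04]), 'force': array([-0.46247699,  0.57369803,  0.12009054]), 'torque': array([-0.00017895,  0.02266477,  0.04152655]), 'opening': 0.08543083521171908}
scene {'mtx': array([[468.68478631,   0.        , 325.4237141 ],
       [  0.        , 468.68478631, 237.41668146],
       [  0.        ,   0.        ,   1.        ]]), 'dist': array([-0.01218974,  0.        ,  0.        ,  0.        ,  0.        ]), 'origin': ar
[... 174 characters left out ...]
48],
       [  0.        , 554.081051  , 247.22819156],
       [  0.        ,   0.        ,   1.        ]]), 'dist': array([-0.11657705,  0.        ,  0.        ,  0.        ,  0.        ]), 'origin': array([0.47514372, 0.04473475, 1.5447926 ]), 'rotation': array([ 0.70801075, -0.70542215,  0.02176577, -0.02503255])}
wrist {'mtx': array([[432.67705598,   0.        , 320.17843269],
       [  0.        , 432.67705598, 239.87648942],
       [  0.        ,   0.        ,   1.        ]]), 'dist': array([-0.00921662,  0.        ,  0.        ,  0.        ,  0.        ]), 'origin': array([ 0.24276395, -0.49845621,  0.37300736]), 'rotation': array([ 0.80070584, -0.58048607, -0.08780653,  0.11914735])}
```

View pics/scene0.png

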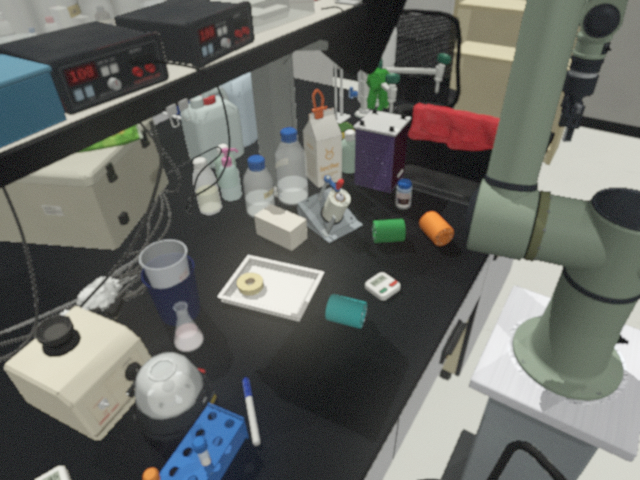

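View pics/top0.png

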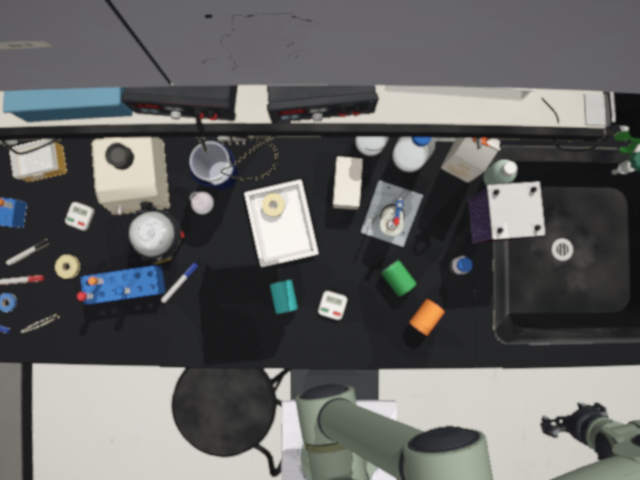

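View pics/wrist0.png

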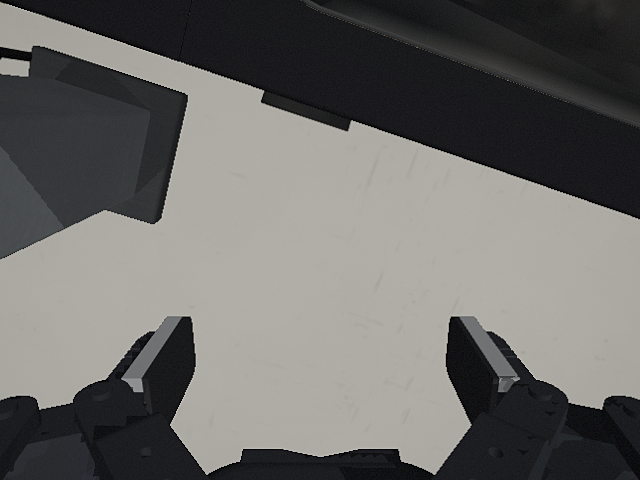

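```bash
cat > h.py <<'E'
import numpy as np, cv2
from scipy.spatial.transform import Rotation as R
from plant import bot,camera,calibration
def cal(n):
    c=calibration(n); c['R']=R.from_quat(c['rotation']).as_matrix(); c['o']=np.array(c['origin']); return c
def ray(c,uv):
    p=cv2.undistortPoints(np.array([[uv]],float),c['mtx'],c['dist'])[0,0]
    d=c['R']@np.array([p[0],p[1],1.]); return c['o'],d/np.linalg.norm(d)
def onz(c,uv,z):
    o,d=ray(c,uv); return o+d*(z-o[2])/d[2]
def proj(c,P):
    P=np.atleast_2d(np.array(P,float)); rv=cv2.Rodrigues(c['R'].T)[0]
    return cv2.projectPoints(P,rv,-c['R'].T@c['o'],c['mtx'],c['dist'])[0][:,0]
def tri(rs):
    A=np.zeros((3,3));b=np.zeros(3)
    for o,d in rs:
        M=np.eye(3)-np.outer(d,d);A+=M;b+=M@o
    p=np.linalg.solve(A,b); res=[np.linalg.norm((np.eye(3)-np.outer(d,d))@(p-o)) for o,d in rs]
    return p,res
E
python3 - <<'E'
from h import *
a=cv2.imread('pics/scene0.png');b=cv2.imread('pics/top0.png')
A=cv2.resize(a[165:255,270:390],(640,480),interpolation=cv2.INTER_CUBIC)
B=cv2.resize(b[165:255,335:455],(640,480),interpolation=cv2.INTER_CUBIC)
cv2.imwrite('pics/cs.png',A);cv2.imwrite('pics/ct.png',B)
c=cal('top')
for n,u,z in [('knob',(396,222),.18),('stand',(393,212),0.03),('tray',(281,222),.02),('bottle',(461,265),.086),('green',(400,278),.03),('carton',(348,180),.066),('timer',(333,305),.018),('orange',(427,317),.03)]: print(n,onz(c,u,z).round(3))
E
```

```text
knob [ 0.629 -0.134  0.18 ]
stand [ 0.674 -0.145  0.03 ]
tray [0.646 0.164 0.02 ]
bottle [ 0.526 -0.319  0.086]
green [ 0.492 -0.164  0.03 ]
carton [ 0.755 -0.02   0.066]
timer [0.417 0.019 0.018]
orange [ 0.386 -0.237  0.03 ]
```

View pics/cs.png

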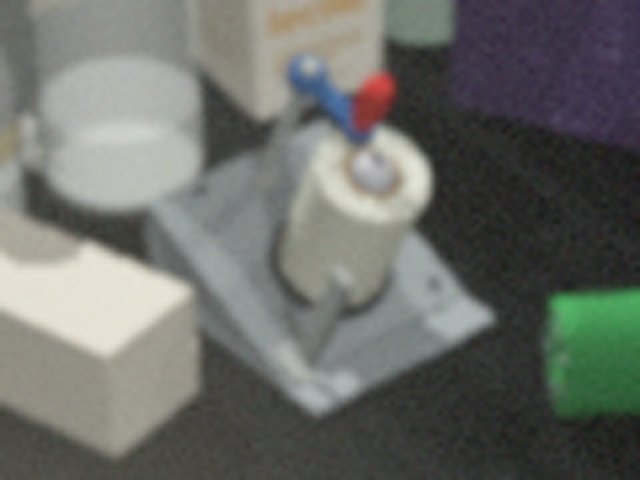

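View pics/ct.png

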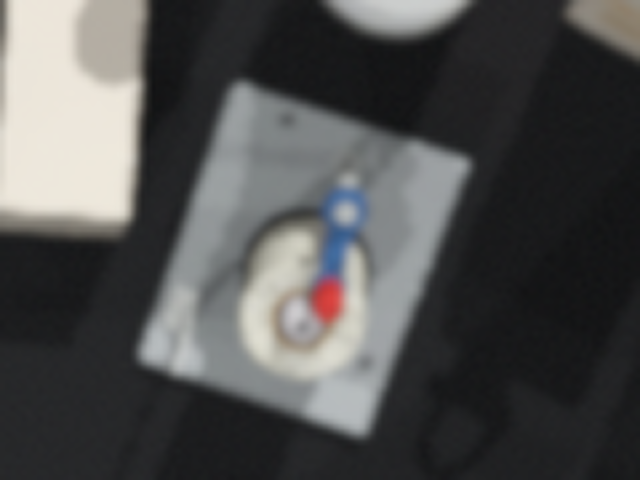

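Run:
```python
from h import *
o=bot.get_obs();T=R.from_quat(o['tcp_rot']).as_matrix();c=cal('wrist')
print('cam in tool',(T.T@(c['o']-o['eef_pos'])).round(4));print((T.T@c['R']).round(3))
ct=cal('top');cs=cal('scene')
f=lambda u,v:(335+u*120/640,165+v*90/480)
g=lambda u,v:(270+u*120/640,165+v*90/480)
# knob top, pivot cap, stand corners in crop coords
for n,a,b in [('knob',(326,300),(377,98)),('pivot',(344,210),(307,72)),('spindletip',(300,320),(375,170)),('cornerFL',(140,358),(318,412)),('cornerFR',(368,438),(492,320)),('cornerBL',(238,85),(150,208))]:
    print(n,tri([ray(ct,f(*a)),ray(cs,g(*b))]), onz(ct,f(*a),0).round(3))
```

```text
cam in tool [ 0.0759 -0.0005 -0.1821]
[[ 0.    -0.956 -0.293]
 [ 1.     0.    -0.001]
 [ 0.001 -0.293  0.956]]
knob (array([ 0.63405612, -0.13891952,  0.14597314]), [np.float64(0.0007712523775405481), np.float64(0.0007712523775404921)]) [ 0.651 -0.158  0.   ]
pivot (array([ 0.67921883, -0.14751478,  0.14273111]), [np.float64(0.0008111854319691415), np.float64(0.0008111854319690689)]) [ 0.699 -0.168  0.   ]
spindletip (array([ 0.62912768, -0.13044793,  0.10936444]), [np.float64(0.00013650960420032605), np.float64(0.00013650960420039747)]) [ 0.641 -0.144  0.   ]
cornerFL (array([ 0.62014112, -0.05906011,  0.00482417]), [np.float64(0.0003220538012387457), np.float64(0.0003220538012388228)]) [ 0.62 -0.06  0.  ]
cornerFR (array([ 0.58106144, -0.17756617,  0.00274045]), [np.float64(0.002958854425356072), np.float64(0.0029588544253562575)]) [ 0.579 -0.179  0.   ]
cornerBL (array([ 0.75515013, -0.10599635,  0.05671202]), [np.float64(0.0001295600225264608), np.float64(0.00012956002252672696)]) [ 0.766 -0.112  0.   ]
```

```bash
cat >> h.py <<'E'
def frame(psi):
    xs0=np.array([np.cos(psi),np.sin(psi),0]);ys=np.array([-np.sin(psi),np.cos(psi),0]);a=np.radians(25)
    zs=-xs0*np.sin(a)+np.array([0,0,np.cos(a)]); xs=np.cross(ys,zs); return np.c_[xs,ys,zs]
def delta(cur_p,cur_R,tp,tR):
    return R.from_matrix(cur_R.T@tR).as_rotvec().round(4),(1000*cur_R.T@(tp-cur_p)).round(1)
def cur():
    o=bot.get_obs(); return o['eef_pos'],R.from_quat(o['tcp_rot']).as_matrix()
E
python3 - <<'E'
from h import *
S=frame(-.33); seat=np.array([.665,-.142,.028])
tR=np.c_[-S[:,0],S[:,1],-S[:,2]]
tp=seat+S@np.array([0,0,.21])
p,T=cur(); print(tp,R.from_matrix(tR).as_quat(),delta(p,T,tp,tR))
E
```

```text
[ 0.5810389  -0.11324123  0.21832464] [ 0.16035889  0.9630363  -0.03555071  0.21350001] (array([-0.5426, -0.1832, -2.4458]), array([ 517.1, -261.4,  -26.9]))
```

apply_moves:
  steps: "0 0 0 0 0 -50 1; -0.05 -0.02 -0.22 45 -23 -80 1; -0.54 -0.18 -2.45 517 -261 -80 1; -0.54 -0.18 -2.45 517 -261 -80 1; -0.54 -0.18 -2.45 517 -261 -80 1; -0.54 -0.18 -2.45 517 -261 -80 1; -0.54 -0.18 -2.45 517 -261 -80 1; -0.54 -0.18 -2.45 517 -261 -80 1; -0.54 -0.18 -2.45 517 -261 -80 1; -0.54 -0.18 -2.45 517 -261 -80 1; -0.54 -0.18 -2.45 517 -261 -80 1; -0.54 -0.18 -2.45 517 -261 -80 1"

```text
clock: 1.35
eef_pos: [0.5566, -0.1375, 0.2713]
tcp_rot: [0.555, 0.815, -0.028, 0.165]
force: [1.2, 1.0, 1.3]
opening: 0.0855
```

Run:
```python
from h import *
S=frame(-.33); seat=np.array([.665,-.142,.028])
tR=np.c_[-S[:,0],S[:,1],-S[:,2]]
tp=seat+S@np.array([0,0,.21])
p,T=cur(); print(p,bot.get_obs()['joints'],delta(p,T,tp,tR))
```

```text
[ 0.55657049 -0.13754406  0.27127332] [-0.27855971  0.09363049 -0.3462538   0.83159021 -0.15441788  0.89347477] (array([-0.1851, -0.0631, -0.8322]), array([29.5, 24.4, 50.3]))
```

apply_moves:
  steps: "-0.185 -0.063 -0.832 30 24 50 1; -0.185 -0.063 -0.832 30 24 50 1; -0.185 -0.063 -0.832 30 24 50 1; -0.185 -0.063 -0.832 30 24 50 1; -0.185 -0.063 -0.832 30 24 50 1; -0.185 -0.063 -0.832 30 24 50 1; -0.185 -0.063 -0.832 30 24 50 1; -0.185 -0.063 -0.832 30 24 50 1"

```text
clock: 2.15
eef_pos: [0.5794, -0.1152, 0.2183]
tcp_rot: [0.165, 0.962, -0.035, 0.213]
force: [-0.4, 0.0, -0.4]
opening: 0.0855
```

Run:
```python
from h import *
import pickle
p,T=cur();c=cal('wrist');im=camera('wrist')[:,:,::-1]
print(p,bot.get_obs()['joints'],bot.get_obs()['clock'])
cv2.imwrite('pics/w1.png',im);pickle.dump((p,T,c),open('w1.pkl','wb'))
```

```text
[ 0.57943458 -0.11522276  0.21831812] [-0.31644783  0.05786325 -0.57523079  0.50221515 -0.00755979  0.02101526] 2.2
```

View pics/w1.png

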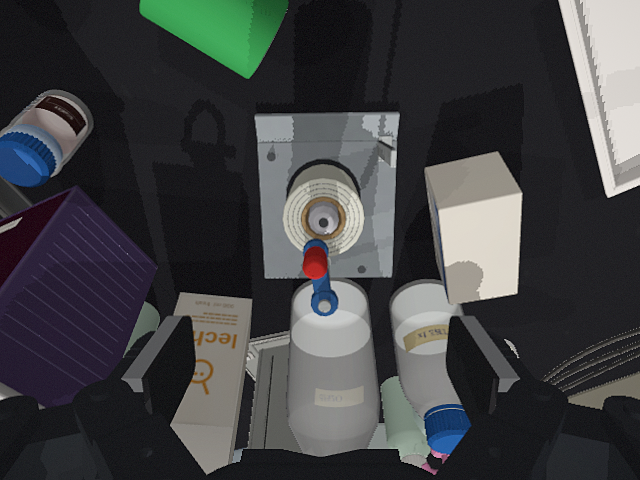

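apply_moves:
  steps: "0 0 0 25 35 0 1; 0 0 0 40 70 0 1; 0 0 0 40 70 0 1; 0 0 0 40 70 0 1"

```text
clock: 2.6
eef_pos: [0.5688, -0.0361, 0.2017]
tcp_rot: [0.163, 0.963, -0.035, 0.213]
force: [-0.3, 0.1, 0.8]
opening: 0.0858
```

Run:
```python
from h import *
import pickle
p,T=cur();c=cal('wrist');im=camera('wrist')[:,:,::-1].copy()
cv2.imwrite('pics/w2.png',im);pickle.dump((p,T,c),open('w2.pkl','wb'))
a=cv2.imread('pics/w1.png')
cv2.imwrite('pics/w1c.png',cv2.resize(a[100:330,240:420],None,fx=2.6,fy=2.6,interpolation=cv2.INTER_CUBIC))
def cents(im):
    h=cv2.cvtColor(im,cv2.COLOR_BGR2HSV)
    red=((h[...,0]<8)|(h[...,0]>172))&(h[...,1]>150)&(h[...,2]>90)
    n,l,s,ce=cv2.connectedComponentsWithStats(red.astype(np.uint8))
    print([(s[i].tolist(),ce[i].round(1).tolist()) for i in range(1,n) if s[i,4]>60])
cents(a);cents(im)
c1=pickle.load(open('w1.pkl','rb'))[2]
print(onz(c1,(330,283),0))
```

```text
[([303, 246, 24, 33, 639], [314.6, 262.7])]
[([199, 298, 25, 36, 534], [210.5, 318.5])]
[ 0.81290706 -0.18312887  0.        ]
```

View pics/w2.png

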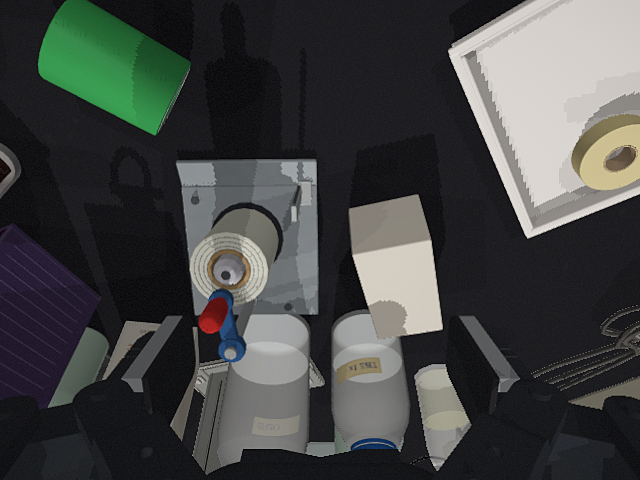

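View pics/w1c.png

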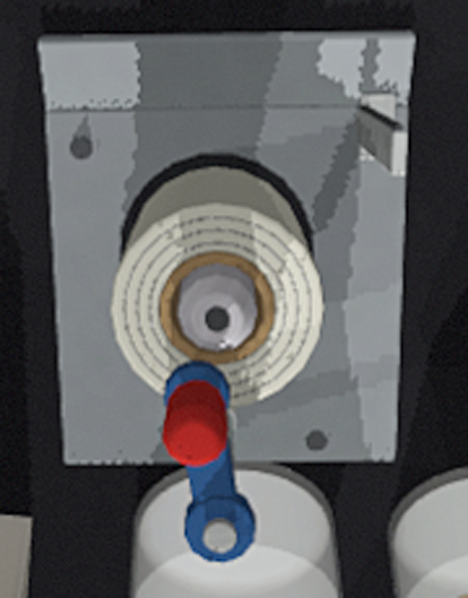

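Run:
```python
from h import *
a=cv2.imread('pics/w2.png')
cv2.imwrite('pics/w2c.png',cv2.resize(a[150:370,170:330],None,fx=3.5,fy=2.7*0+3.5,interpolation=cv2.INTER_CUBIC)[:,:])
```

```text
(no output)
```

View pics/w2c.png

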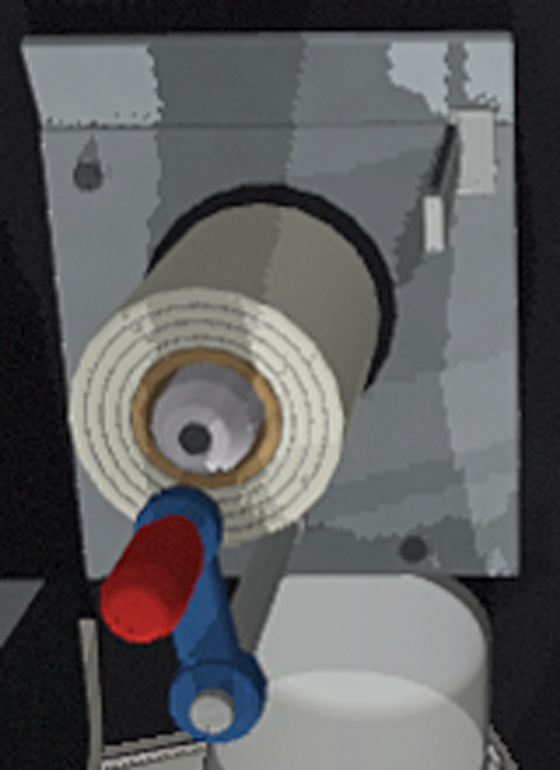

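Run:
```python
from h import *
import pickle
c1=pickle.load(open('w1.pkl','rb'))[2];c2=pickle.load(open('w2.pkl','rb'))[2]
P={}
for n,a,b in [('tip',(323.1,222.7),(225.7,275.4)),('rolltop',(323.3,216.9),(229.1,268.9)),('pivot',(324.2,305.4),(230.6,353.1)),('knobtop',(314.6,268.1),(208.3,322.3)),('bolt1',(270.8,156.5),(195.1,200)),('bolt2',(361.5,269.2),(288,306.6)),
 ('FL',(398,112.5),(316,160)),('FR',(255.5,114),(176,161)),('barTop',(240+398/2.6,100+155/2.6),(170+434/3.5,150+223/3.5))]:
    P[n],r=tri([ray(c1,a),ray(c2,b)]); print(n,P[n].round(4),np.round(r[0],4))
v=P['FL']-P['FR'];print('psi front',np.arctan2(-v[0],v[1]),np.linalg.norm(v))
for psi in(-.33,):
    S=frame(psi)
    for k in P: print(k,(S.T@(P[k]-P['rolltop'])).round(4))
```

```text
tip [ 0.6285 -0.1288  0.1174] 0.0001
rolltop [ 0.6316 -0.1295  0.1074] 0.0004
pivot [ 0.6797 -0.1459  0.1478] 0.0002
knobtop [ 0.6313 -0.1361  0.1564] 0.0004
bolt1 [ 0.6215 -0.175   0.0141] 0.0001
bolt2 [ 0.7401 -0.128   0.0611] 0.0001
FL [ 0.6247 -0.058   0.0023] 0.0004
FR [ 0.582  -0.1723  0.0087] 0.0
barTop [ 0.6155 -0.0713  0.0848] 0.0001
psi front -0.357895186526461 0.12217354002161321
tip [ 0.0014 -0.0003  0.0104]
rolltop [0. 0. 0.]
pivot [ 0.0631 -0.      0.0152]
knobtop [ 0.0224 -0.0064  0.0437]
bolt1 [-0.0348 -0.0464 -0.0867]
bolt2 [ 0.0731  0.0366 -0.0851]
FL [-0.0713  0.0654 -0.0826]
FR [-0.0717 -0.0566 -0.0755]
barTop [-0.0405  0.0498 -0.006 ]
```

```bash
cat >> h.py <<'E'
S=frame(-.33); O=np.array([.6318,-.1296,.1074])-.08*S[:,2]
SP=lambda x,y,z:O+S@np.array([x,y,z])
def toolR(th=0):  # rotated by th about spindle z
    Q=S@R.from_rotvec([0,0,th]).as_matrix(); return np.c_[-Q[:,0],Q[:,1],-Q[:,2]]
E
python3 - <<'E'
from h import *
print(O)
p,T=cur()
print(bot.get_obs()['clock'],'pre',delta(p,T,SP(.0222,-.0063,.165),toolR()))
print('grasp',delta(p,T,SP(.0222,-.0063,.098),toolR()))
E
```

```text
[ 0.66378518 -0.14055572  0.03489538]
2.65 pre (array([-0.0016,  0.0002, -0.0067]), array([-63.6, -73.1,  38.6]))
grasp (array([-0.0016,  0.0002, -0.0067]), array([-63.6, -73. , 105.6]))
```

apply_moves:
  steps: "0 0 -0.007 -30 -35 0 0.6; 0 0 -0.007 -64 -73 20 0.6; 0 0 -0.007 -64 -73 38 0.6; 0 0 -0.007 -64 -73 38 0.6; 0 0 -0.007 -64 -73 38 0.6"

```text
clock: 3.15
eef_pos: [0.6135, -0.1312, 0.1935]
tcp_rot: [0.161, 0.963, -0.036, 0.212]
force: [-0.3, 0.2, -0.4]
opening: 0.0514
```

Run:
```python
from h import *
p,T=cur()
cv2.imwrite('pics/w3.png',camera('wrist')[:,:,::-1])
print('grasp',delta(p,T,SP(.0222,-.0063,.098),toolR()),bot.get_obs()['opening'])
```

```text
grasp (array([-0.0022, -0.0024, -0.0016]), array([-1.2,  1.2, 67.1])) 0.05115155576742153
```

View pics/w3.png

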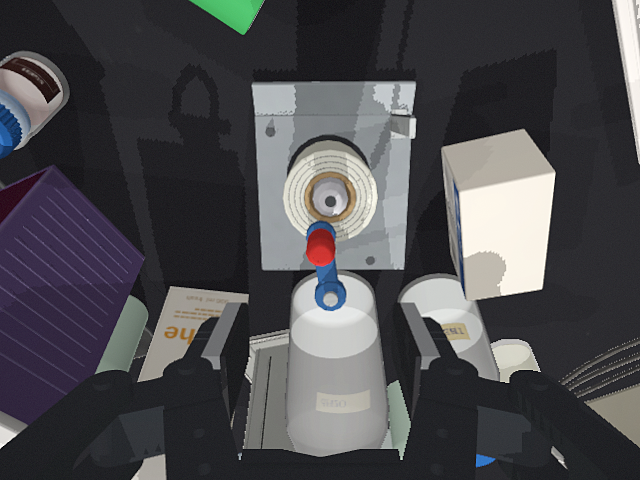

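The knob (320,250) is centred between the jaws (centre column ≈320), and the spindle and roll are below it as measured. I go down and close gently.

apply_moves:
  steps: "0 0 0 -1 1 30 0.6; 0 0 0 -1 1 55 0.6; 0 0 0 -1 1 67 0.6; 0 0 0 -1 1 67 0.6; 0 0 0 -1 1 67 0; 0 0 0 -1 1 67 0; 0 0 0 -1 1 67 0; 0 0 0 -1 1 67 0; 0 0 0 -1 1 67 0; 0 0 0 -1 1 67 0"
  force: 25

```text
clock: 4.2
eef_pos: [0.6423, -0.139, 0.134]
tcp_rot: [0.16, 0.963, -0.036, 0.213]
force: [0.7, -0.1, -0.9]
opening: -0.0
```

Run:
```python
from h import *
p,T=cur()
o=bot.get_obs();print(o['opening'],o['force'])
print('TCP in spindle',(S.T@(p-O)).round(4))
th0=.156
for t in np.linspace(th0,1.8,13)[1:]: print("0 0 %.3f %.1f %.1f 0 0;"%(-(t-th0),40*(np.cos(t)-np.cos(th0)),-40*(np.sin(t)-np.sin(th0))),end=' ')
```

```text
-2.4869554411148858e-05 [ 0.65728565 -0.13412537 -0.89174795]
TCP in spindle [ 0.023  -0.0055  0.0987]
0 0 -0.137 -1.2 -5.3 0 0; 0 0 -0.274 -3.2 -10.5 0 0; 0 0 -0.411 -5.8 -15.3 0 0; 0 0 -0.548 -9.0 -19.7 0 0; 0 0 -0.685 -12.8 -23.6 0 0; 0 0 -0.822 -17.2 -27.0 0 0; 0 0 -0.959 -21.9 -29.7 0 0; 0 0 -1.096 -27.0 -31.8 0 0; 0 0 -1.233 -32.3 -33.1 0 0; 0 0 -1.370 -37.7 -33.7 0 0; 0 0 -1.507 -43.2 -33.6 0 0; 0 0 -1.644 -48.6 -32.7 0 0;
```

Run:
```python
from h import *
im=camera('wrist')[:,:,::-1]
cv2.imwrite('pics/w4.png',im)
b=camera('scene')[:,:,::-1];cv2.imwrite('pics/s4.png',cv2.resize(b[140:260,270:430],(640,480),interpolation=cv2.INTER_CUBIC))
```

```text
(no output)
```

View pics/w4.png

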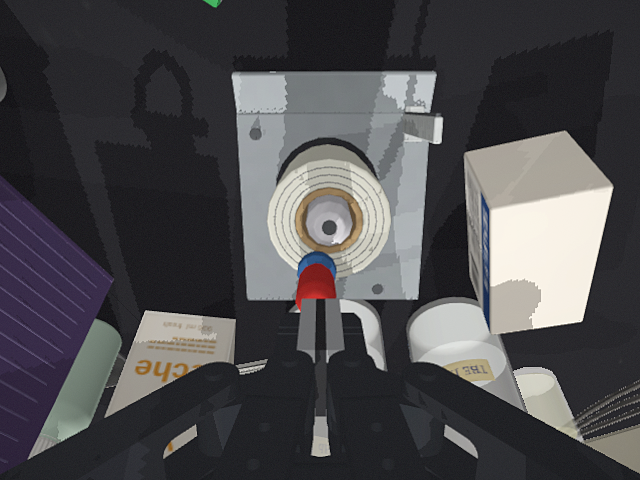

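View pics/s4.png

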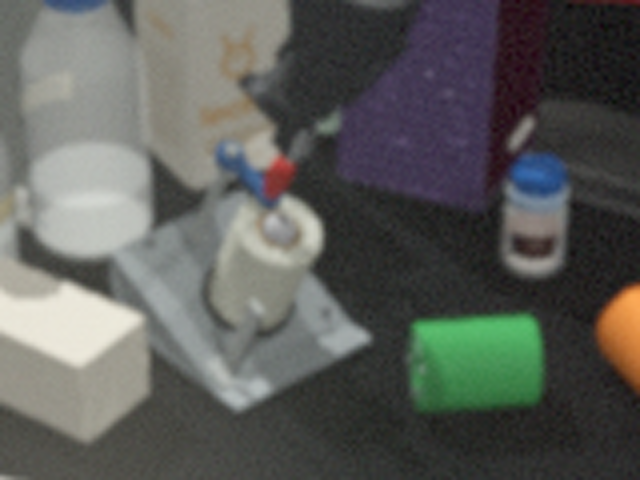

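Run:
```python
from h import *
p,T=cur();c=cal('wrist');cs=cal('scene')
K=[p,p-.019*T[:,2],SP(.0225,-.0063,.1245),SP(.0225,-.0063,.0905),SP(0,0,.09),SP(.062,0,.095)]
for k in K: print(proj(c,k).round(1),((proj(cs,k)-[270,140])*4).round(0))
a=cv2.imread('pics/w4.png');cv2.imwrite('pics/w4c.png',cv2.resize(a[200:400,230:410],None,fx=3,fy=3,interpolation=cv2.INTER_CUBIC))
```

```text
[[317.7 279.2]] [[271. 186.]]
[[317.5 296.9]] [[279. 168.]]
[[315.4 303.4]] [[283. 162.]]
[[316.2 272.1]] [[269. 193.]]
[[329.9 225.6]] [[281. 221.]]
[[329.3 351.1]] [[230. 150.]]
```

View pics/w4c.png

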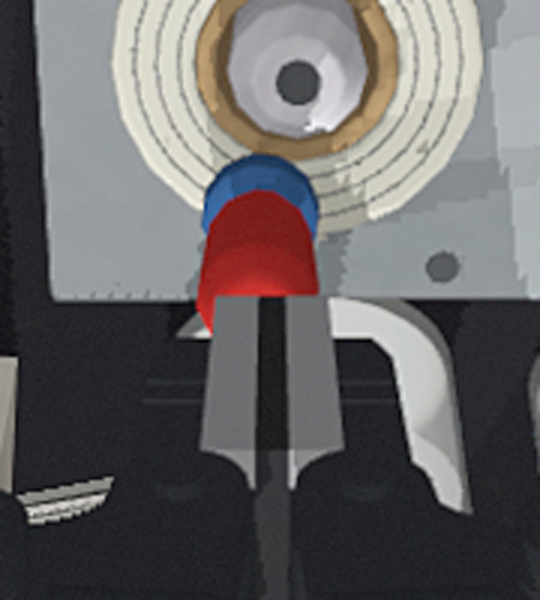

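Run:
```python
from h import *
p,T=cur()
b=camera('scene')[:,:,::-1];t=camera('top')[:,:,::-1]
A=cv2.resize(b[140:220,310:390],(560,560),interpolation=cv2.INTER_CUBIC);A=cv2.convertScaleAbs(A,alpha=1.6,beta=20)
c=cal('scene');k=np.array([p-d*T[:,2]+e*T[:,0] for d in (0,.02,.04,.06) for e in(0,.011,-.011)])
print(((proj(c,k)-[310,140])*7).round(0).tolist())
cv2.imwrite('pics/s5.png',A)
A=cv2.resize(t[160:240,350:430],(560,560),interpolation=cv2.INTER_CUBIC);A=cv2.convertScaleAbs(A,alpha=1.6,beta=20)
cv2.imwrite('pics/t5.png',A);c=cal('top');print(((proj(c,k)-[350,160])*7).round(0).tolist())
```

```text
[[195.0, 325.0], [212.0, 346.0], [178.0, 304.0], [209.0, 293.0], [226.0, 314.0], [192.0, 272.0], [223.0, 261.0], [240.0, 282.0], [206.0, 240.0], [238.0, 227.0], [255.0, 249.0], [220.0, 206.0]]
[[320.0, 412.0], [310.0, 439.0], [330.0, 385.0], [319.0, 428.0], [308.0, 456.0], [329.0, 401.0], [318.0, 445.0], [307.0, 472.0], [328.0, 417.0], [317.0, 462.0], [306.0, 490.0], [327.0, 434.0]]
```

View pics/s5.png

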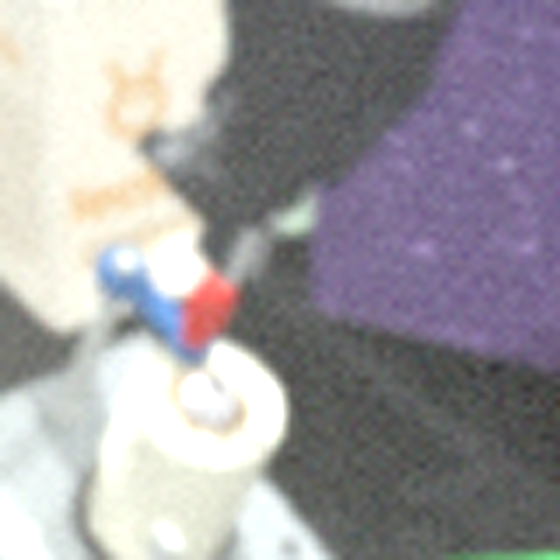

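View pics/t5.png

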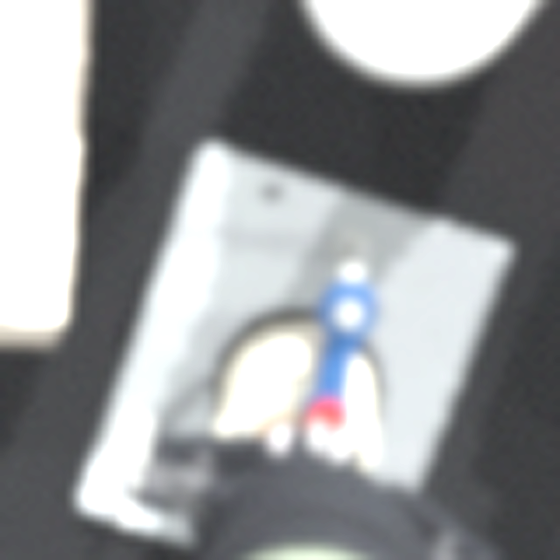

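apply_moves:
  steps: "0 0 0 0 0 0 0.7; 0 0 0 0 0 0 0.7; 0 0 0 0 0 0 0.7; 0 0 0 0 0 0 0.7; 0 0 0 0 0 0 0.7; 0 0 0 0 0 0 0.7"

```text
clock: 5.0
eef_pos: [0.6423, -0.139, 0.1338]
tcp_rot: [0.16, 0.963, -0.036, 0.213]
force: [0.2, 0.3, -0.7]
opening: 0.0596
```

apply_moves:
  steps: "0 0 0 0 0 5 0.7; 0 0 0 0 0 10 0.7; 0 0 0 0 0 15 0.7; 0 0 0 0 0 20 0.7; 0 0 0 0 0 20 0.7"

```text
clock: 5.5
eef_pos: [0.6498, -0.1417, 0.1144]
tcp_rot: [0.161, 0.963, -0.036, 0.212]
force: [-0.5, 0.4, -0.1]
opening: 0.0597
```

Run:
```python
from h import *
o=bot.get_obs();print(o['clock'],o['opening'],o['force'])
a=camera('wrist')[:,:,::-1]
cv2.imwrite('pics/w6.png',a[150:480,120:520])
b=camera('scene')[:,:,::-1]
A=cv2.resize(b[140:220,310:390],(560,560),interpolation=cv2.INTER_CUBIC);cv2.imwrite('pics/s6.png',cv2.convertScaleAbs(A,alpha=1.6,beta=20))
```

```text
5.5 0.059690847853525256 [-0.5215098   0.37249571 -0.05127051]
```

View pics/w6.png

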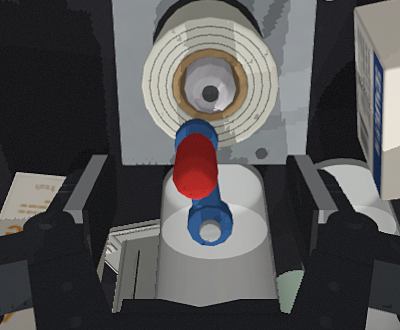

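View pics/s6.png

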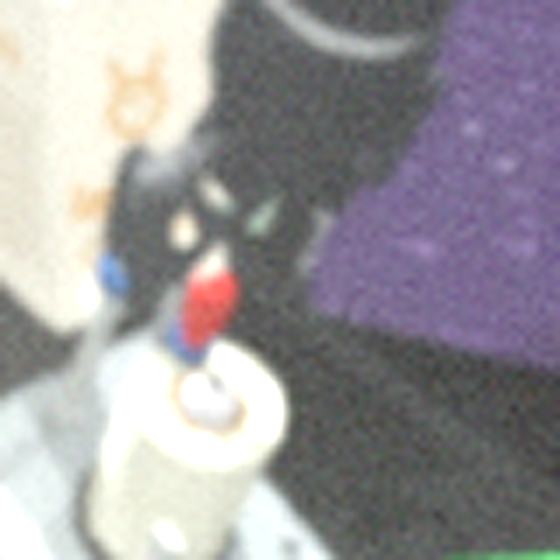

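apply_moves:
  steps: "0 0 0 0 0 5 0.7; 0 0 0 0 0 10 0.7; 0 0 0 0 0 15 0.7; 0 0 0 0 0 18 0.7; 0 0 0 0 0 18 0.7; 0 0 0 0 0 18 0; 0 0 0 0 0 18 0; 0 0 0 0 0 18 0; 0 0 0 0 0 18 0; 0 0 0 0 0 18 0; 0 0 0 0 0 18 0"
  force: 25

```text
clock: 6.7
eef_pos: [0.6573, -0.1445, 0.0996]
tcp_rot: [0.161, 0.963, -0.036, 0.213]
force: [-1.9, -0.6, 1.8]
opening: 0.0155
```

Run:
```python
from h import *
o=bot.get_obs();print(o['clock'],o['opening'],o['force'])
p,T=cur();print('TCP in spindle',(S.T@(p-O)).round(4))
a=camera('wrist')[:,:,::-1]
cv2.imwrite('pics/w7.png',cv2.resize(a[150:400,200:440],None,fx=2.2,fy=2.2))
b=camera('scene')[:,:,::-1]
A=cv2.resize(b[140:220,310:390],(560,560),interpolation=cv2.INTER_CUBIC);cv2.imwrite('pics/s7.png',cv2.convertScaleAbs(A,alpha=1.6,beta=20))
```

```text
6.7 0.015458650424601946 [-1.85588775 -0.56009343  1.80588994]
TCP in spindle [ 0.0229 -0.0058  0.0606]
```

View pics/w7.png

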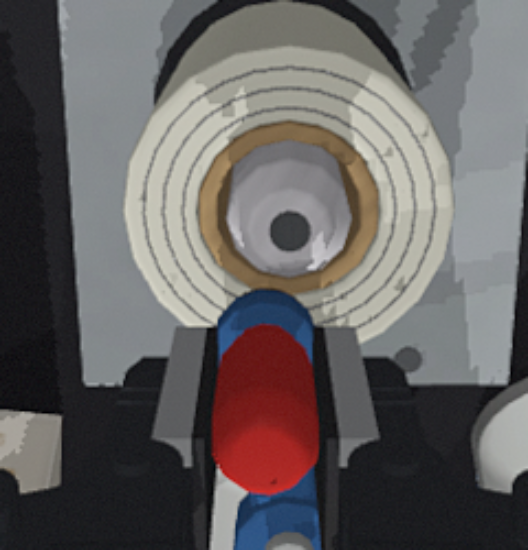

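View pics/s7.png

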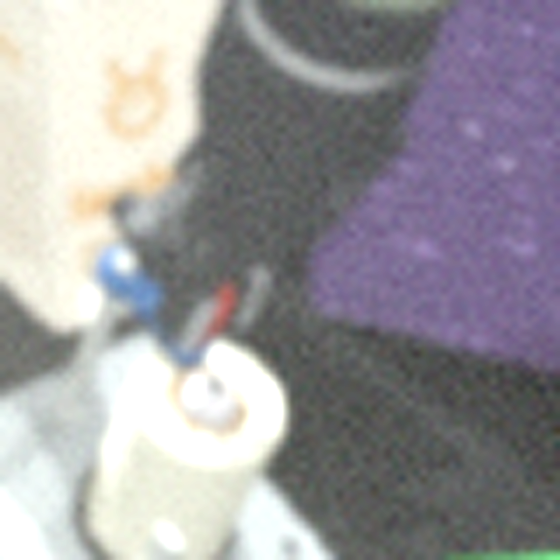

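apply_moves:
  steps: "0 0 -0.137 -1.2 -5.3 0 0; 0 0 -0.274 -3.2 -10.5 0 0; 0 0 -0.411 -5.8 -15.3 0 0; 0 0 -0.548 -9 -19.7 0 0; 0 0 -0.685 -12.8 -23.6 0 0; 0 0 -0.822 -17.2 -27 0 0; 0 0 -0.959 -21.9 -29.7 0 0; 0 0 -1.096 -27 -31.8 0 0; 0 0 -1.233 -32.3 -33.1 0 0; 0 0 -1.37 -37.7 -33.7 0 0; 0 0 -1.507 -43.2 -33.6 0 0; 0 0 -1.644 -48.6 -32.7 0 0"

```text
clock: 8.0
eef_pos: [0.6868, -0.1911, 0.1195]
tcp_rot: [-0.598, 0.772, -0.181, 0.116]
force: [-6.3, -3.6, 4.1]
opening: 0.0155
```

Run:
```python
from h import *
o=bot.get_obs();print(o['clock'],o['opening'],o['force'],o['joints'])
p,T=cur();print('TCP in spindle',(S.T@(p-O)).round(4))
a=camera('wrist')[:,:,::-1]
cv2.imwrite('pics/w8.png',a)
b=camera('scene')[:,:,::-1]
A=cv2.resize(b[140:220,310:390],(560,560),interpolation=cv2.INTER_CUBIC);cv2.imwrite('pics/s8.png',cv2.convertScaleAbs(A,alpha=1.6,beta=20))
```

```text
8.0 0.015465280778475228 [-6.25681041 -3.587216    4.09617457] [-0.38278506  0.38052258 -0.43472102  0.32229696  0.01656712 -1.69690454]
TCP in spindle [ 0.0703 -0.0403  0.0605]
```

View pics/w8.png

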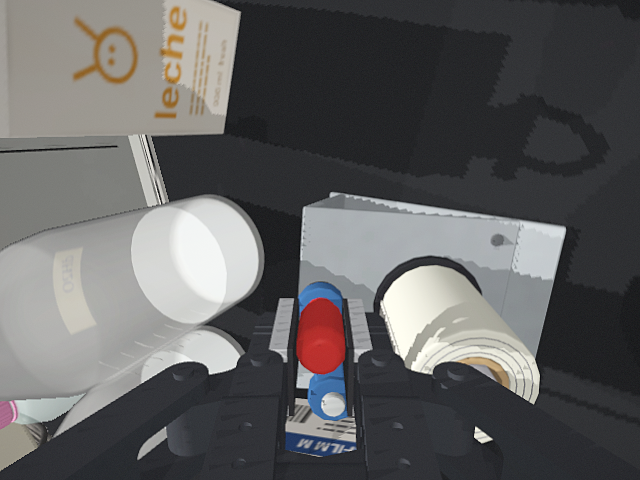

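View pics/s8.png

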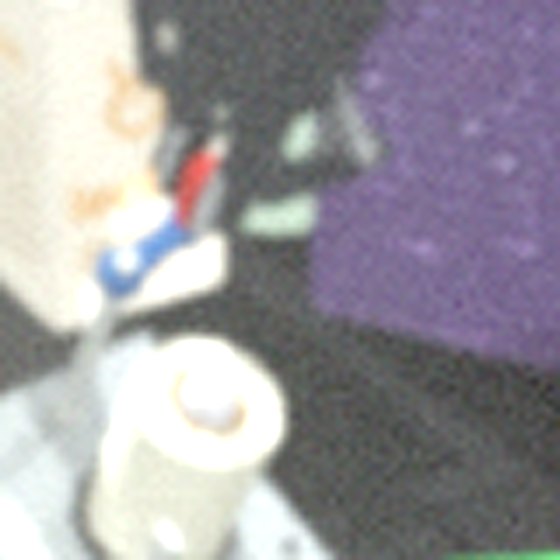

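apply_moves:
  steps: "0 0 0 0 0 0 0.45; 0 0 0 0 0 0 0.45; 0 0 0 0 0 0 0.45; 0 0 0 0 0 0 0.45; 0 0 0 0 0 -20 0.45; 0 0 0 0 0 -50 0.45; 0 0 0 0 0 -80 0.45; 0 0 0 0 0 -110 0.45; 0 0 0 0 0 -110 0.45; 0 0 0 0 0 -110 0.45"

```text
clock: 9.1
eef_pos: [0.6451, -0.1743, 0.2206]
tcp_rot: [-0.596, 0.773, -0.182, 0.119]
force: [-0.3, 0.5, -0.5]
opening: 0.0383
```

Run:
```python
from h import *
o=bot.get_obs();print(o['clock'],o['opening'],o['force'])
p,T=cur();print('TCP in spindle',(S.T@(p-O)).round(4))
print(delta(p,T,SP(0.,0.,.17),toolR()))
```

```text
9.1 0.03829552379869979 [-0.2795815   0.53642239 -0.53426155]
TCP in spindle [ 0.0723 -0.0379  0.1711]
(array([-2.3000e-03, -1.0000e-04,  1.6444e+00]), array([-43.2,  69.4,   1. ]))
```

apply_moves:
  steps: "0 0 0.14 -10 20 0 1; 0 0 0.28 -20 40 0 1; 0 0 0.42 -43 69 0 1; 0 0 0.56 -43 69 0 1; 0 0 0.7 -43 69 0 1; 0 0 0.84 -43 69 0 1; 0 0 0.98 -43 69 0 1; 0 0 1.12 -43 69 0 1; 0 0 1.26 -43 69 0 1; 0 0 1.4 -43 69 0 1; 0 0 1.54 -43 69 0 1; 0 0 1.644 -43 69 0 1"

```text
clock: 10.3
eef_pos: [0.5944, -0.117, 0.1871]
tcp_rot: [0.163, 0.963, -0.035, 0.212]
force: [0.1, -0.3, 0.4]
opening: 0.0856
```

Run:
```python
from h import *
import pickle
o=bot.get_obs();print(o['clock'],o['opening'],o['force'])
p,T=cur();c=cal('wrist');a=camera('wrist')[:,:,::-1]
pickle.dump((p,T,c),open('w9.pkl','wb'));cv2.imwrite('pics/w9.png',a)
print('TCP in spindle',(S.T@(p-O)).round(4),delta(p,T,SP(0,0,.17),toolR()))
th=1.8
print(proj(c,[SP(0,0,.09),SP(0,0,.08),SP(.062-.04*np.cos(th),-.04*np.sin(th),.1245)]))
```

```text
10.3 0.08559394248092055 [ 0.07187231 -0.29181386  0.35266355]
TCP in spindle [-0.002  -0.0002  0.1689] (array([-0.0015, -0.0035, -0.0047]), array([-2. ,  0.2, -1.1]))
[[318.81922072 234.91314776]
 [318.87163944 230.61245112]
 [254.48709141 364.92039362]]
```

View pics/w9.png

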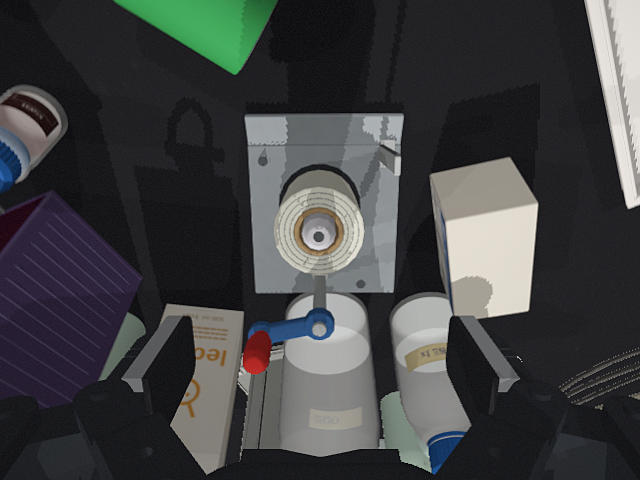

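apply_moves:
  steps: "0 0 -0.005 -2 0 30 1; 0 0 -0.005 -2 0 60 1; 0 0 -0.005 -2 0 90 1; 0 0 -0.005 -2 0 115 1; 0 0 -0.005 -2 0 115 1; 0 0 -0.005 -2 0 115 1"

```text
clock: 10.95
eef_pos: [0.6417, -0.1334, 0.0842]
tcp_rot: [0.158, 0.964, -0.037, 0.211]
force: [0.7, -0.4, -0.2]
opening: 0.0852
```

Run:
```python
from h import *
o=bot.get_obs();print(o['clock'],o['opening'],o['force'])
p,T=cur();a=camera('wrist')[:,:,::-1]
cv2.imwrite('pics/w10.png',a)
print('TCP in spindle',(S.T@(p-O)).round(4),delta(p,T,SP(0,0,.0),toolR()))
b=camera('scene')[:,:,::-1]
A=cv2.resize(b[140:260,270:390],(560,560),interpolation=cv2.INTER_CUBIC);cv2.imwrite('pics/s10.png',cv2.convertScaleAbs(A,alpha=1.4,beta=10))
```

```text
10.95 0.08521066228133298 [ 0.65500779 -0.39565992 -0.19966476]
TCP in spindle [-0.0002 -0.0004  0.0545] (array([-0.0015, -0.0037,  0.0061]), array([-0.4,  0.5, 54.5]))
```

View pics/w10.png

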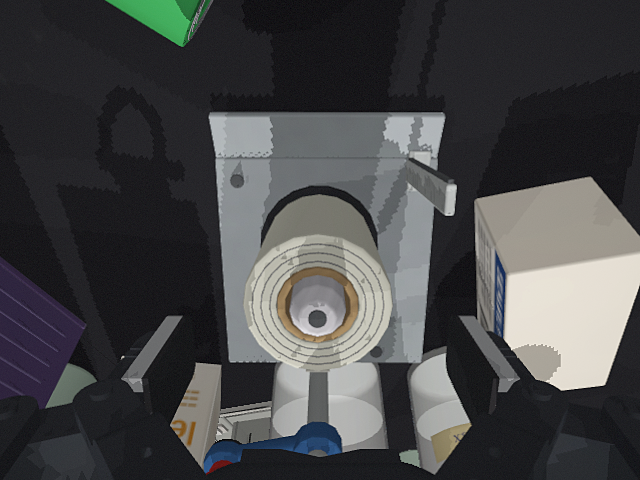

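View pics/s10.png

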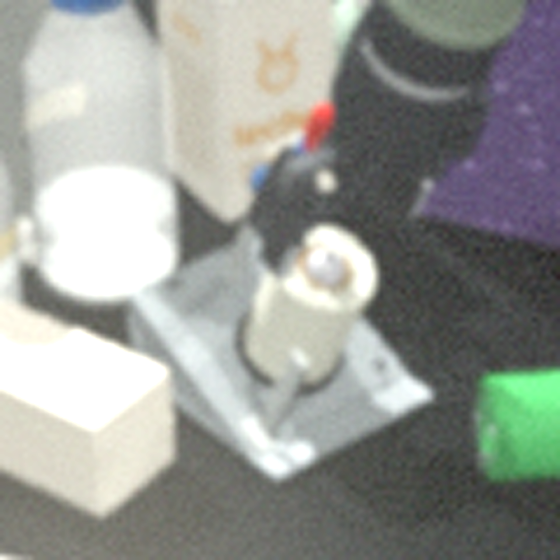

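apply_moves:
  steps: "0 0 0.005 0 0 20 1; 0 0 0.005 0 0 40 1; 0 0 0.005 0 0 50 1; 0 0 0.005 0 0 58 1; 0 0 0.005 0 0 58 1; 0 0 0.005 0 0 58 1"

```text
clock: 11.65
eef_pos: [0.666, -0.1418, 0.0338]
tcp_rot: [0.16, 0.963, -0.036, 0.213]
force: [0.3, -1.0, 1.0]
opening: 0.0854
```

Run:
```python
from h import *
o=bot.get_obs();print(o['clock'],o['opening'],o['force'])
p,T=cur();a=camera('wrist')[:,:,::-1]
cv2.imwrite('pics/w11.png',a)
print('TCP in spindle',(S.T@(p-O)).round(4),delta(p,T,SP(0,0,.0),toolR()))
```

```text
11.65 0.08544516857774359 [ 0.28252589 -0.97974493  0.97907034]
TCP in spindle [ 0.0019 -0.0005 -0.002 ] (array([-0.0015,  0.    ,  0.0003]), array([ 1.9,  0.5, -2. ]))
```

View pics/w11.png

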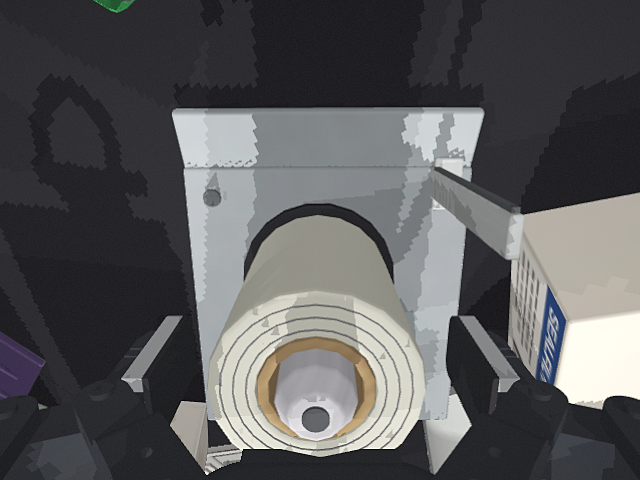

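apply_moves:
  steps: "0 0 0 2 -0.5 0 1; 0 0 0 2 -0.5 0 0; 0 0 0 2 -0.5 0 0; 0 0 0 2 -0.5 0 0; 0 0 0 2 -0.5 0 0; 0 0 0 2 -0.5 0 0; 0 0 0 2 -0.5 0 0"
  force: 45

```text
clock: 12.4
eef_pos: [0.6637, -0.1418, 0.033]
tcp_rot: [0.16, 0.963, -0.036, 0.213]
force: [-4.2, 0.7, 5.9]
opening: 0.06
```

Run:
```python
from h import *
o=bot.get_obs();print(o['clock'],o['opening'],o['force'])
p,T=cur();a=camera('wrist')[:,:,::-1]
cv2.imwrite('pics/w12.png',a)
print('TCP in spindle',(S.T@(p-O)).round(4))
```

```text
12.4 0.05995293856976614 [-4.15741605  0.65899075  5.94821502]
TCP in spindle [-0.0005 -0.0012 -0.0019]
```

View pics/w12.png

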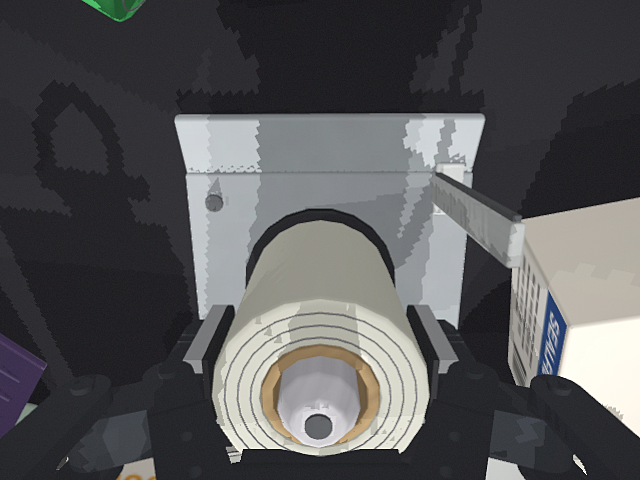

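apply_moves:
  steps: "0 0 0 0 0 -4 0; 0 0 0 0 0 -12 0; 0 0 0 0 0 -24 0; 0 0 0 0 0 -36 0; 0 0 0 0 0 -48 0; 0 0 0 0 0 -60 0; 0 0 0 0 0 -60 0"

```text
clock: 13.15
eef_pos: [0.6408, -0.1335, 0.0893]
tcp_rot: [0.16, 0.963, -0.036, 0.215]
force: [-0.6, 0.1, -2.8]
opening: 0.06
```

Run:
```python
from h import *
o=bot.get_obs();print(o['clock'],o['opening'],o['force'])
p,T=cur();a=camera('wrist')[:,:,::-1]
cv2.imwrite('pics/w13.png',a)
print('TCP in spindle',(S.T@(p-O)).round(4))
```

```text
13.15 0.0599970371872258 [-0.58754177  0.13991685 -2.75716283]
TCP in spindle [ 0.0012 -0.0008  0.0595]
```

View pics/w13.png

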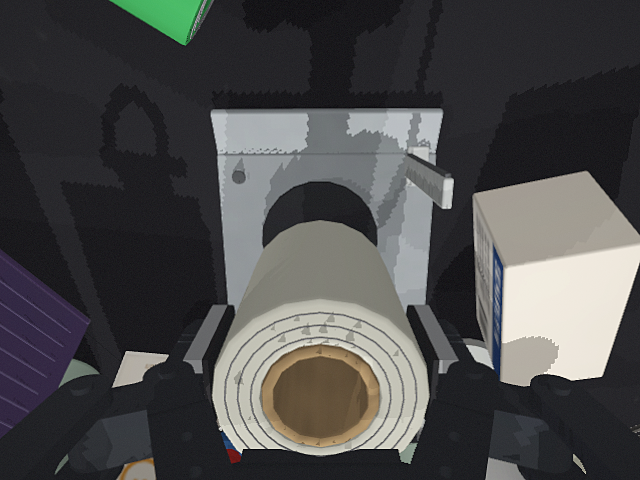

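apply_moves:
  steps: "0 0 0 0 0 -15 0; 0 0 0 0 0 -30 0; 0 0 0 0 0 -50 0; 0 0 0 0 0 -75 0; 0 0 0 0 0 -100 0; 0 0 0 0 0 -100 0"

```text
clock: 13.8
eef_pos: [0.6014, -0.1199, 0.1805]
tcp_rot: [0.16, 0.963, -0.037, 0.215]
force: [0.9, -0.1, -1.9]
opening: 0.0595
```

Run:
```python
from h import *
o=bot.get_obs();print(o['clock'],o['opening'],o['force'])
p,T=cur();print(p)
t=camera('top')[:,:,::-1];cv2.imwrite('pics/t14.png',cv2.resize(t[160:280,220:380],(800,600),interpolation=cv2.INTER_CUBIC))
s=camera('scene')[:,:,::-1];cv2.imwrite('pics/s14.png',cv2.resize(s[140:340,190:450],(780,600),interpolation=cv2.INTER_CUBIC))
```

```text
13.8 0.05947999789192031 [ 0.92962659 -0.05574714 -1.87426652]
[ 0.60143794 -0.1198518   0.18051075]
```

View pics/t14.png

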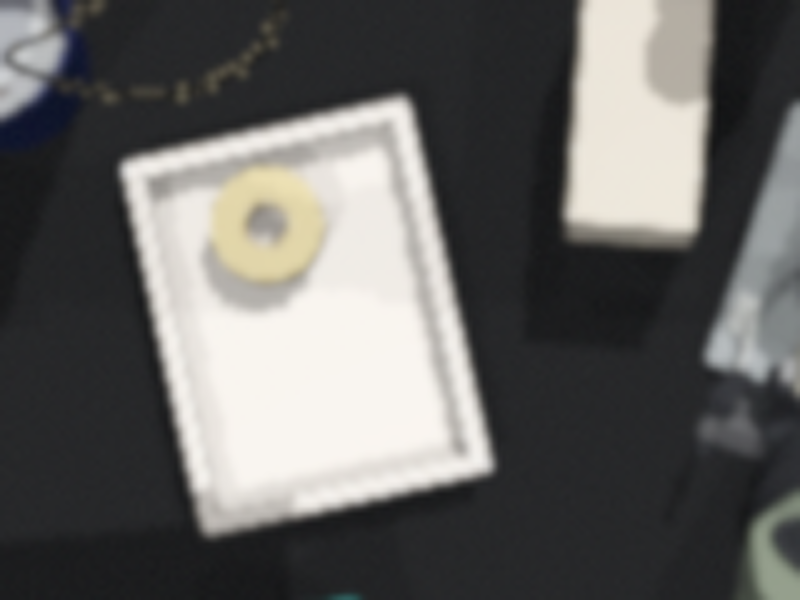

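View pics/s14.png

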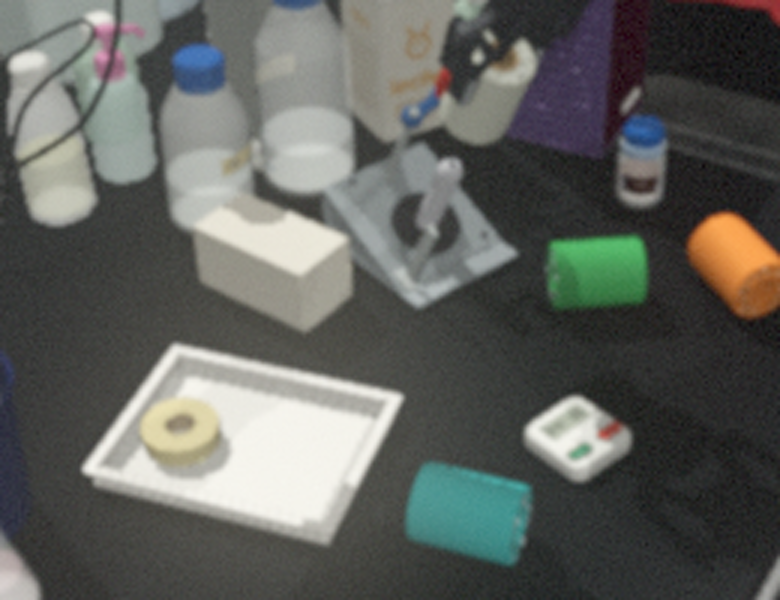

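Run:
```python
from h import *
ct=cal('top');cs=cal('scene')
t=np.array([(122,160),(410,95),(492,470),(205,535)])/5+[220,160]
s=np.array([(88,470),(177,348),(402,398),(328,543)])/3+[190,140]
P=[]
for a,b in zip(t,s):
    q,r=tri([ray(ct,a),ray(cs,b)]);P.append(onz(ct,a,.02));print(q.round(4),round(r[0],4),P[-1].round(4),onz(cs,b,.02).round(4))
P=np.array(P);c=P.mean(0);ax=(P[0]+P[1]-P[2]-P[3])/2;L=np.linalg.norm(ax);ax/=L
print(c,L,np.linalg.norm(P[0]-P[1]),np.linalg.norm(P[2]-P[3]),'yaw',np.arctan2(ax[1],ax[0]))
print('target',c-.045*ax)
tp=onz(ct,np.array([266,225])/5+[220,160],.018);print('tape',tp, 'in tray x',(tp-c)@ax)
```

```text
[0.7277 0.2653 0.019 ] 0.0028 [0.7298 0.267  0.02  ] [0.7242 0.2646 0.02  ]
[0.7677 0.1065 0.0114] 0.0006 [0.7666 0.1066 0.02  ] [0.7596 0.1135 0.02  ]
[0.5593 0.061  0.0153] 0.0018 [0.5575 0.06   0.02  ] [0.5581 0.0661 0.02  ]
[0.5229 0.2203 0.0105] 0.002 [0.521  0.2181 0.02  ] [0.5194 0.2279 0.02  ]
[0.6436985  0.16292344 0.02      ] 0.21430764562075943 0.16462501511597033 0.16227705535473766 yaw 0.2247192456947156
target [0.59982995 0.15289597 0.02      ]
tape [0.69357274 0.18629448 0.018     ] in tray x 0.0538280751320743
```

```bash
cat >> h.py <<'E'
def downR(yaw):
    x=np.array([np.cos(yaw),np.sin(yaw),0]);y=np.array([-np.sin(yaw),np.cos(yaw),0]);return np.c_[-x,y,[0,0,-1]]
E
python3 - <<'E'
from h import *
p,T=cur();print(delta(p,T,np.array([.6,.153,.13]),downR(.225)))
E
```

```text
(array([-0.1227,  0.4249, -0.5463]), array([100.5, 257.9,   4.9]))
```

apply_moves:
  steps: "-0.012 0.042 -0.055 10 26 0 0; -0.025 0.085 -0.109 20 52 1 0; -0.037 0.127 -0.164 30 77 1 0; -0.049 0.17 -0.219 40 103 2 0; -0.061 0.212 -0.273 50 129 2 0; -0.074 0.255 -0.328 60 155 3 0; -0.086 0.297 -0.382 70 181 3 0; -0.098 0.34 -0.437 80 206 4 0; -0.11 0.382 -0.492 90 232 4 0; -0.123 0.425 -0.546 100 258 5 0; -0.123 0.425 -0.546 100 258 5 0; -0.123 0.425 -0.546 100 258 5 0"

```text
clock: 15.1
eef_pos: [0.5998, 0.1533, 0.1276]
tcp_rot: [-0.112, 0.994, 0.0, -0.002]
force: [0.4, -0.6, -3.2]
opening: 0.0602
```

Run:
```python
from h import *
o=bot.get_obs();p,T=cur();print(o['clock'],o['opening'],o['force'],p,delta(p,T,np.array([.6,.153,.03]),downR(.225)))
s=camera('scene')[:,:,::-1];cv2.imwrite('pics/s15.png',cv2.resize(s[140:340,190:450],(780,600),interpolation=cv2.INTER_CUBIC))
a=camera('wrist')[:,:,::-1];cv2.imwrite('pics/w15.png',a)
```

```text
15.1 0.06019975608760242 [ 0.44953862 -0.61631838 -3.17285029] [0.59980522 0.15331167 0.12764415] (array([ 0.0005, -0.0034,  0.0004]), array([-0.5, -0.4, 97.6]))
```

View pics/s15.png

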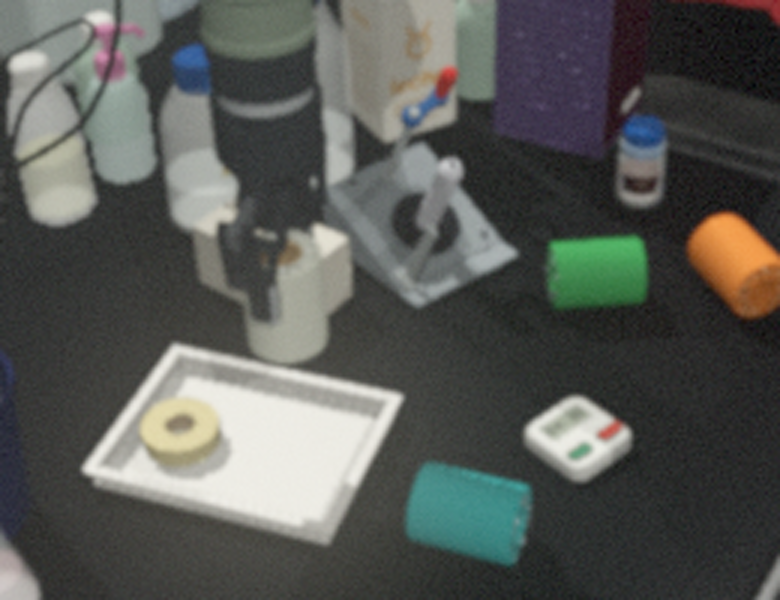

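View pics/w15.png

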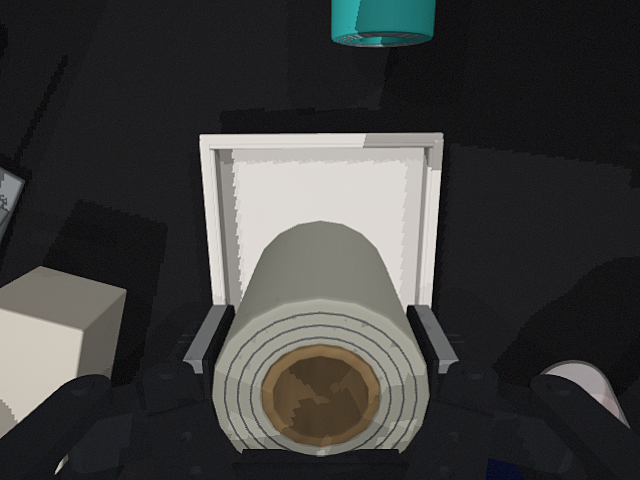

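apply_moves:
  steps: "0 0 0 0 0 25 0; 0 0 0 0 0 50 0; 0 0 0 0 0 75 0; 0 -0.003 0 0 0 95 0; 0 -0.003 0 0 0 95 0; 0 -0.003 0 0 0 95 0"

```text
clock: 15.8
eef_pos: [0.6, 0.1524, 0.0357]
tcp_rot: [-0.112, 0.994, 0.0, 0.001]
force: [0.4, 0.3, -2.6]
opening: 0.0601
```

Run:
```python
from h import *
o=bot.get_obs();p,T=cur();print(o['clock'],o['opening'],o['force'],p,delta(p,T,np.array([.6,.153,.002]),downR(.225)))
c=cal('scene');s=camera('scene')[:,:,::-1];cv2.imwrite('pics/s16.png',cv2.resize(s[190:340,220:420],(800,600),interpolation=cv2.INTER_CUBIC))
d=-cs[2] if False else None
k=[p+np.array([0,0,.002])+.03*np.array([np.cos(a),np.sin(a),0]) for a in np.linspace(0,2*np.pi,9)]
print(((proj(c,k)-[220,190])*4).round(0).tolist())
```

```text
15.8 0.06005684730738283 [ 0.40187359  0.34446226 -2.64911875] [0.59995038 0.15236823 0.03565437] (array([ 0.0007,  0.0021, -0.0014]), array([-0.1,  0.6, 33.7]))
[[237.0, 350.0], [228.0, 376.0], [247.0, 398.0], [286.0, 403.0], [319.0, 386.0], [327.0, 360.0], [307.0, 339.0], [270.0, 335.0], [237.0, 350.0]]
```

View pics/s16.png

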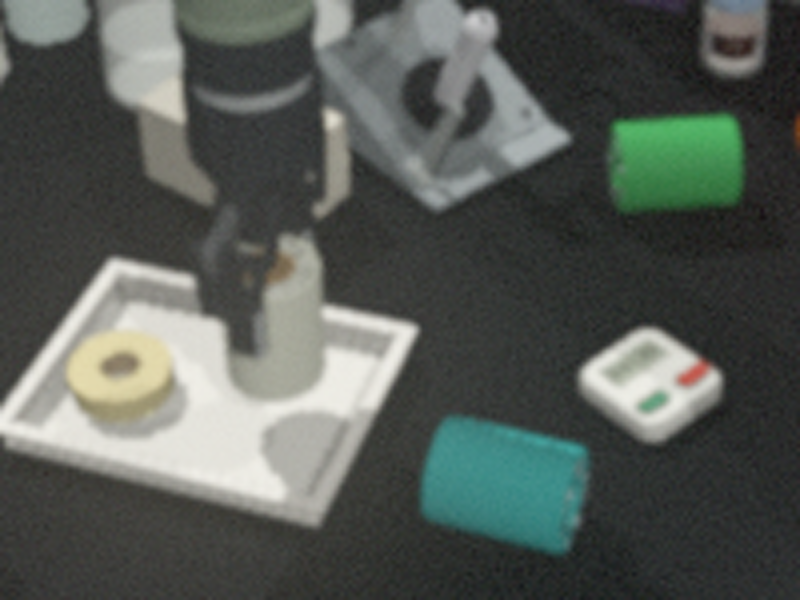

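apply_moves:
  steps: "0 0 0 0 0 10 0; 0 0 0 0 0 18 0; 0 0 0 0 0 24 0; 0 0 0 0 0 26 0; 0 0 0 0 0 28 0; 0 0 0 0 0 28 0; 0 0 0 0 0 28 0"

```text
clock: 16.55
eef_pos: [0.6003, 0.1533, 0.0074]
tcp_rot: [-0.112, 0.994, 0.001, 0.001]
force: [-0.2, -1.0, -1.9]
opening: 0.0599
```

apply_moves:
  steps: "0 0 0 0 0 1 0; 0 0 0 0 0 2 0; 0 0 0 0 0 3 0; 0 0 0 0 0 3 0; 0 0 0 0 0 3 0"

```text
clock: 17.05
eef_pos: [0.6001, 0.1532, 0.0043]
tcp_rot: [-0.112, 0.994, 0.001, 0.001]
force: [-0.2, 0.0, -3.0]
opening: 0.0598
```

apply_moves:
  steps: "0 0 0 0 0 0.7 0; 0 0 0 0 0 1.4 0; 0 0 0 0 0 2 0; 0 0 0 0 0 2 0; 0 0 0 0 0 2 0"

```text
clock: 17.55
eef_pos: [0.6001, 0.1532, 0.0023]
tcp_rot: [-0.112, 0.994, 0.001, 0.001]
force: [-1.5, -0.1, -3.7]
opening: 0.0597
```

apply_moves:
  steps: "0 0 0 0 0 0.7 0; 0 0 0 0 0 1.4 0; 0 0 0 0 0 2 0; 0 0 0 0 0 2 0; 0 0 0 0 0 2 0"

```text
clock: 18.05
eef_pos: [0.6004, 0.1533, 0.001]
tcp_rot: [-0.112, 0.994, 0.001, 0.001]
force: [-2.1, -0.2, 6.5]
opening: 0.0597
```

apply_moves:
  steps: "0 0 0 0 0 -0.5 0; 0 0 0 0 0 -0.5 0.8; 0 0 0 0 0 -0.5 0.9; 0 0 0 0 0 -0.5 1; 0 0 0 0 0 -0.5 1; 0 0 0 0 0 -0.5 1; 0 0 0 0 0 -0.5 1"

```text
clock: 18.75
eef_pos: [0.6001, 0.1532, 0.0007]
tcp_rot: [-0.112, 0.994, 0.001, 0.001]
force: [0.3, -0.0, 0.4]
opening: 0.0856
```

Run:
```python
from h import *
o=bot.get_obs();print(o['clock'],o['opening'],o['force'],o['eef_pos'])
a=camera('wrist')[:,:,::-1];cv2.imwrite('pics/w17.png',a)
```

```text
18.75 0.08558845251816807 [ 0.33313285 -0.03683153  0.4076988 ] [0.60013788 0.15320143 0.0007449 ]
```

View pics/w17.png

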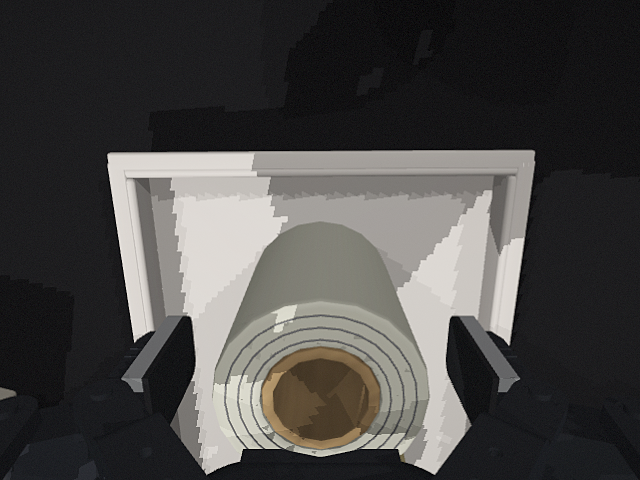

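The roll stands upright, free between the open jaws at (320,380). I retreat straight up.

apply_moves:
  steps: "0 0 0 0 0 -15 1; 0 0 0 0 0 -40 1; 0 0 0 0 0 -80 1; 0 0 0 0 0 -120 1; 0 0 0 0 0 -160 1; 0 0 0 40 0 -180 1; 0 0 0 80 0 -180 1; 0 0 0 120 0 -180 1; 0 0 0 120 0 -180 1; 0 0 0 120 0 -180 1"

```text
clock: 19.8
eef_pos: [0.4825, 0.1262, 0.181]
tcp_rot: [-0.112, 0.994, 0.001, 0.002]
force: [0.3, -0.3, 0.4]
opening: 0.0852
```

Run:
```python
from h import *
o=bot.get_obs();print(o['clock'],o['opening'],o['force'],o['eef_pos'])
s=camera('scene')[:,:,::-1];cv2.imwrite('pics/s18.png',cv2.resize(s[140:340,190:450],(780,600),interpolation=cv2.INTER_CUBIC))
a=camera('wrist')[:,:,::-1];cv2.imwrite('pics/w18.png',a)
t=camera('top')[:,:,::-1];cv2.imwrite('pics/t18.png',t)
```

```text
19.8 0.08523447654087743 [ 0.32426703 -0.32691532  0.44148956] [0.48248194 0.12617613 0.18104302]
```

View pics/s18.png

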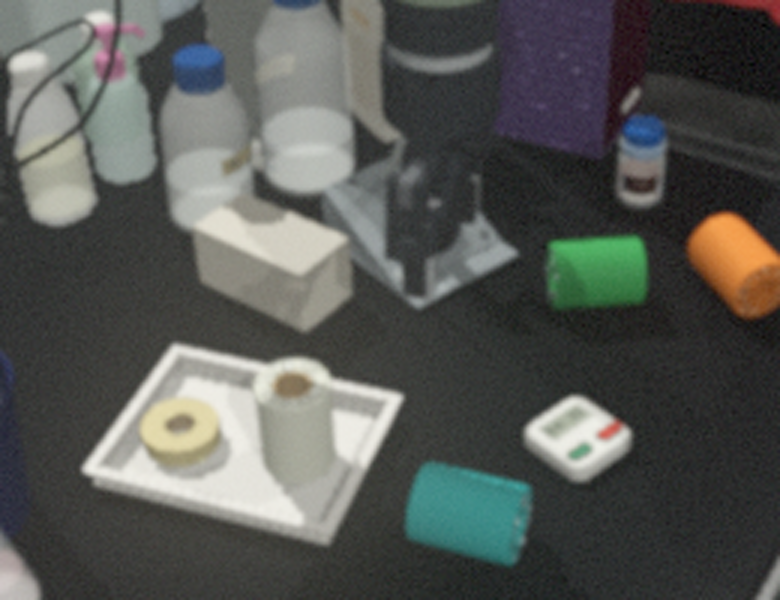

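View pics/w18.png

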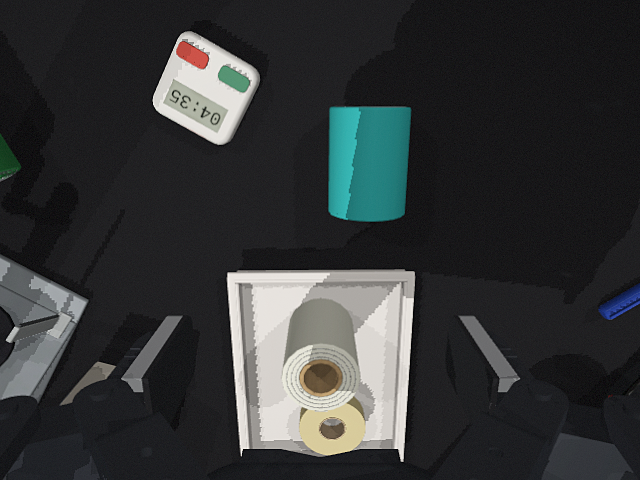

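View pics/t18.png

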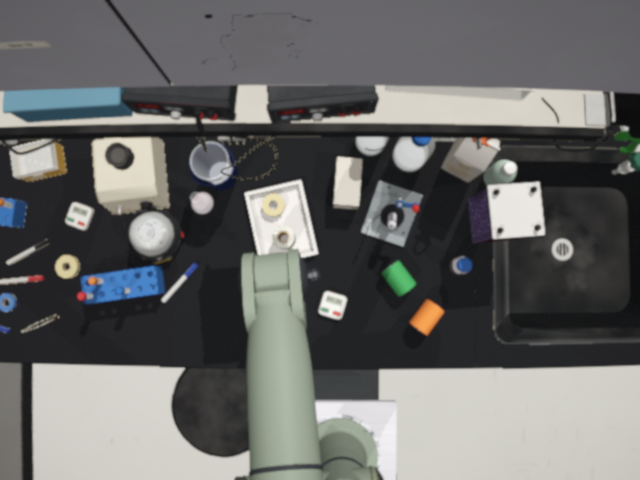

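The roll stands upright in the near half of the tray (scene crop 292,420), and the tape roll at (180,430) hasn't moved. The top view shows the blue arm swung out to the right at (408,206). The other items are where they were in the first picture, and the gripper touches nothing.

Run:
```python
from h import *
print(bot.finish_job()); o=bot.get_obs();print(o['clock'],o['force'])
```

```text
the job is handed in; nothing more can be done
None
the job is handed in; nothing more can be done
```

I swung the retaining arm out to the right to about 1.8 rad and drew the roll up along the leaning spindle. I then stood it on its end in the free near part of the tray and handed the job in at about 20 s of the 64 s allowed.

**Last checks:**
- **Roll:** it stands upright and free at about (0.600, 0.153). It was lowered in small steps until it met the tray floor at roughly 9 N, then released.
- **Retaining arm:** the last top view shows it still swung out.
- **Other things:** the tape roll and the other things in view are where they were at the start, judged by eye. The turquoise look-alike was hidden in the last top view, but the scene view shows it in place.
- **Forces:** the readings taken at the end of each move stayed below about 10 N.

**Disagreements:**
- **Fingertips:** the pictures showed them about 40 mm behind the reported TCP, not at it as the text says. My first close on the knob therefore shut on nothing, above the knob. I corrected the depth from the pictures; the gripper then read 15.5 mm on the 17 mm knob and 60.0 mm on the 60 mm roll.
- **Heights:** the first fixed-camera estimates of the dispenser heights came out 5–10 mm below the wrist-camera ones. I used the wrist values because they matched the sizes given.

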